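Prove the reagent cartridge covers and load the sound ones on the rail

ROBOT

A 6-joint arm with a two-finger parallel gripper is mounted at the origin on a cart in front of the work surface, level with it; the furniture and walls round the work are solid. World frame = base frame: x ahead of the robot, y to its left, z up, the work surface at z = 0. Lengths are in m, angles in rad, forces in N, time in s.
With the tool pointing down it reaches from about 0.4 to 0.825 m from the base axis. Payload 7 kg.
Tool frame: the origin (TCP) lies between the finger pads; the fingertips stand 19 mm ahead of it and the grasp point (between the pads) is the TCP; z points along the fingers, y is the line along which they close (so a half turn about z gives the same grasp; the last joint's range is limited). The gripper opens to 88 mm and grips with 3 to 60 N. Pads are 19 mm wide; open, the fingers measure 130 mm over their backs; the gripper's body (78 mm by 193 mm) begins 47 mm behind the grasp point.
Start: joints at [-0.857, 0.359, 0.012, 0, -1.224, -0.288], TCP at [0.279, -0.615, 0.246] pointing down, gripper open.
Joint ranges: [-3.07, 3.07], [-1.43, 2.12], [-1.02, 1.25], [-3.03, 1.67], [-3.05, -0], [-3.03, 3.03]. Speed limits (rad/s): [2.39, 2.39, 3.01, 3.14, 3.14, 3.14].

INTERFACE

Orientations are given as a unit quaternion [w, x, y, z].
In Python, from rig import arm, vision, job_done gives the robot as it stands.
- The arm moves only by the tool servo_tool, never from a script. Its argument "targets" is one flat list of numbers, 6 for each row, row after row: the shift along the world's x, y, z as a fraction of full scale, then the turn, a rotation vector about the world's x, y, z as a fraction of full scale. In form: [dx, dy, dz, ax, ay, az, dx, dy, dz, ax, ay, az, ...]. A call has exactly 8 rows; each row shifts and turns the commanded pose from where the row before left it; what a row does not reach is not made up. Full scale, the value 1, is 25 mm for a shift and 10 degrees for a turn. A row lasts 1/8 s, in which the tool goes at most 62.5 mm and 10.7 degrees, less where a joint would pass 70% of its speed; a pose out of reach is approached as far as the arm can. A call with a number of a shift or a turn outside -1 to 1 is refused whole. A call with a gripper value outside its range is refused whole. "hand" is the closure, from -1 (fully open) to 1 (shut), set as the call begins (left out, the last holds). The fingers move at their own pace and stop on an object; "force" is the grip in N (left out, the last holds). Time passes only in rows, so rows that do not move let the fingers close, or fill a call up. It gives the time, the measured TCP pose, the force, the opening and the grip force at its end, in the units of the state.
- arm.get_state(): the state, without advancing time (a new reading comes with each control period).
- vision.grab_frame(name): name is "side" or "top"; returns the picture (480x640x3 uint8, blue, green, red); there is no depth.
- vision.get_calibration(name): a dict with "camera_matrix" (3x3 intrinsics, pixels), "dist_coeffs" ([k1, k2, p1, p2, k3] as OpenCV has them; the pictures are not rectified), "extrinsics" (4x4, takes a point from world to camera coordinates). Camera axes: x right, y down, z forward; pixel columns grow to the right and rows downward; lengths in m; the calibration is good to about 2 mm. A picture is of the moment at which its call begins. get_calibration takes no time and is no camera call.
- job_done(): hands the job in; it is judged then, once.
The state is a dict: "t": time; "qpos": joint angles; "qd": joint speeds; "joint_torque": joint torques, N m; "tool_pos": TCP position; "ee_rot": TCP orientation; "force": force on the tool from outside, world axes, zero at the start; "wrist_torque": the same for the moment, N m; "finger_gap": finger opening in m; "grasp_force": force on a finger pad.
Only numpy, scipy, OpenCV 4.12 (cv2) and the standard library are available. Lean on these libraries where they do the work, as an engineer would, in place of code of your own. Each camera call takes 0.05 s, during which the arm holds its last target. There are 200 camera calls.

TASK

Test the sliding covers of the reagent cartridges in the carrier: slide every cover open as far as it will go and leave it open, so that all stand open together, then shut them all again, so that all stand shut together. Lay the cartridges whose covers bind flat and side by side in the red tray, and put the sound ones, covers shut, upright on the table in front of the loading rail, one after the other along it, and push each at both ends until it lies flush and parallel against the rail's face, within its length. Leave the vials, the marker and the tip box where they are.

Things in the scene. Friction and masses are not known exactly. Their poses are not given: they have to be found in the camera images.
- cart_a: white reagent cartridge, a block 110 (its x) x 30 (its y) x 26 mm tall, 180 g in all; origin at the centre of its underside, z up. A blue sliding cover lies on its top with a fin for the finger. Grasp it across the 30 mm width, anywhere near the middle (the fin stands above it, narrower than the cartridge). It may be absent (None from the start)
- cover_a (a joint): travel in m of the blue cover on cart_a: 0 shut (over the two black wells, towards the cartridge's -x end); it grows as the cover slides towards the cartridge's +x end. A sound cover runs 0.040 m to its stop and takes about 1 N; one that binds jams dead at 0.010 to 0.030 m; 6 N is plenty to tell; either kind shuts freely. It stays where it is left
- fin_a (a point): centre of the top of the blue fin on that cover, 10 mm along the slide x 20 mm across x 19 mm tall, its top 49 mm above the cartridge's underside (the cover plate it stands on is 30 mm above it). Push the fin along the cartridge's x; shut, it is 22 mm to the -x side of the cartridge's centre. Axes as the cartridge's
- cart_b: white reagent cartridge, a block 110 (its x) x 30 (its y) x 26 mm tall, 180 g in all; origin at the centre of its underside, z up. A blue sliding cover lies on its top with a fin for the finger. Grasp it across the 30 mm width, anywhere near the middle (the fin stands above it, narrower than the cartridge). It may be absent (None from the start)
- cover_b (a joint): travel in m of the blue cover on cart_b: 0 shut (over the two black wells, towards the cartridge's -x end); it grows as the cover slides towards the cartridge's +x end. A sound cover runs 0.040 m to its stop and takes about 1 N; one that binds jams dead at 0.010 to 0.030 m; 6 N is plenty to tell; either kind shuts freely. It stays where it is left
- fin_b (a point): centre of the top of the blue fin on that cover, 10 mm along the slide x 20 mm across x 19 mm tall, its top 49 mm above the cartridge's underside (the cover plate it stands on is 30 mm above it). Push the fin along the cartridge's x; shut, it is 22 mm to the -x side of the cartridge's centre. Axes as the cartridge's
- cart_c: white reagent cartridge, a block 110 (its x) x 30 (its y) x 26 mm tall, 180 g in all; origin at the centre of its underside, z up. A blue sliding cover lies on its top with a fin for the finger. Grasp it across the 30 mm width, anywhere near the middle (the fin stands above it, narrower than the cartridge). It may be absent (None from the start)
- cover_c (a joint): travel in m of the blue cover on cart_c: 0 shut (over the two black wells, towards the cartridge's -x end); it grows as the cover slides towards the cartridge's +x end. A sound cover runs 0.040 m to its stop and takes about 1 N; one that binds jams dead at 0.010 to 0.030 m; 6 N is plenty to tell; either kind shuts freely. It stays where it is left
- fin_c (a point): centre of the top of the blue fin on that cover, 10 mm along the slide x 20 mm across x 19 mm tall, its top 49 mm above the cartridge's underside (the cover plate it stands on is 30 mm above it). Push the fin along the cartridge's x; shut, it is 22 mm to the -x side of the cartridge's centre. Axes as the cartridge's
- cart_d: white reagent cartridge, a block 110 (its x) x 30 (its y) x 26 mm tall, 180 g in all; origin at the centre of its underside, z up. A blue sliding cover lies on its top with a fin for the finger. Grasp it across the 30 mm width, anywhere near the middle (the fin stands above it, narrower than the cartridge). It may be absent (None from the start)
- cover_d (a joint): travel in m of the blue cover on cart_d: 0 shut (over the two black wells, towards the cartridge's -x end); it grows as the cover slides towards the cartridge's +x end. A sound cover runs 0.040 m to its stop and takes about 1 N; one that binds jams dead at 0.010 to 0.030 m; 6 N is plenty to tell; either kind shuts freely. It stays where it is left
- fin_d (a point): centre of the top of the blue fin on that cover, 10 mm along the slide x 20 mm across x 19 mm tall, its top 49 mm above the cartridge's underside (the cover plate it stands on is 30 mm above it). Push the fin along the cartridge's x; shut, it is 22 mm to the -x side of the cartridge's centre. Axes as the cartridge's
- carrier: fixed grey test carrier, plate 146 (x) x 214 (y) x 6 mm, origin at the centre of its underside. Four lanes along its x (y = -87, -29, 29, 87 mm), 58 mm apart (28 mm free between cartridges), each with 1 to 2 mm of play between end bars 24 mm high that hold a cartridge while its cover is pushed. Ribs 14 mm high guide its sides 35 to 53 mm from the middle. Carrier and tray may change sides between starts
- rail: fixed aluminium loading rail, 250 mm long along its y, 28 mm high; the upright loading face looks to its -x (about towards the robot) and passes through the origin; origin at the middle of its length at table height. Behind the face are 37 mm of metal. The table in front of it is clear and bare
- rail_face (a point): middle of the loading face at table height, axes as the rail's: the face runs along y, cartridges belong on its -x side, so a flush one has its centre at x = -15 mm. Two cartridges fit one after the other (centres near y = -62 and 62 mm)
- tray: fixed red reject tray, open on top, 156 (x) x 176 (y) x 22 mm high outside, walls and floor 3 to 5 mm; origin at the centre of its underside
- tray_in (a point): centre of the tray's inner floor, axes as the tray's; two cartridges fit side by side along the tray's x, at y = -38 and 38 mm
- vial_amber: bystander to leave alone: brown vial with a white cap, 24 mm across, 52 mm tall, standing; origin at the centre of its underside
- vial_blue: bystander to leave alone: brown vial with a blue-grey cap, 21 mm across, 46 mm tall, standing; origin at the centre of its underside
- marker: bystander to leave alone: white marker pen with a dark cap, 128 x 10 x 12 mm, lying in front of the rail; origin at the centre of its underside
- tips: bystander to leave alone: box of orange pipette tips, purple base, 118 x 89 x 38 mm, behind the rail; origin at the centre of its underside
Things that resemble listed ones, but are neither listed nor needed, are in the scene too. Leave any turquoise look-alike of the cart_d alone.

How it is judged:
By the outcome, as a careful person would: the job done as asked, in the order asked, and still so for the second after the job is handed in, with the robot touching nothing.
Of cart_b, cart_c, cart_d only 2 to 3 are there at a start; the rules pass over those that are not, and their reading is None.
At some moment in a run one of cart_a, cart_b, cart_c, cart_d may be knocked a few centimetres aside while the robot is not near it.
Once in a run the grip may slacken for a moment while it holds something.
It also fails if it takes over 210 s, if anything falls off the work surface, if the arm or the gripper's body presses on something with over 40 N, if the wrist force passes 120 N, or if a joint passes its speed limit or range.

## Working session

There is one attempt and no reset: what is moved stays moved. The work goes in short steps, Python scripts to look and compute and a tool call to move; the robot and the scene stay as the last step left them, time stands still between calls to the robot, and variables do not carry over. Pictures are saved under pics/ and viewed, at most 14 in all, crops included, and the job is handed in when it is done.

Besides the shell and the picture viewer there is one more tool, called after "Request:" as name(argument=value, ...), one argument or row to a line, values as JSON. servo_tool: Moves the arm, as the interface text tells. Its arguments: {"type":"object","properties":{"targets":{"type":"array","items":{"type":"number"}},"hand":{"type":"number"},"force":{"type":"number"}},"required":["targets"]}

```bash
mkdir -p pics
cat > h.py <<'E'
import numpy as np, cv2
from rig import arm, vision, job_done
def grab(n, name=None):
    im=vision.grab_frame(n)
    if name: cv2.imwrite(f'pics/{name}.png',im)
    return im
def ray(n,uv):
    c=vision.get_calibration(n); K=np.array(c['camera_matrix']);d=np.array(c['dist_coeffs']);T=np.array(c['extrinsics'])
    p=cv2.undistortPoints(np.array(uv,float).reshape(-1,1,2),K,d).reshape(-1,2)
    R=T[:3,:3];o=-R.T@T[:3,3]
    return o,(R.T@np.c_[p,np.ones(len(p))].T).T
def onplane(n,uv,z):
    o,D=ray(n,uv); return o+D*((z-o[2])/D[:,2])[:,None]
def proj(n,P):
    c=vision.get_calibration(n);T=np.array(c['extrinsics'])
    return cv2.projectPoints(np.array(P,float).reshape(-1,1,3),cv2.Rodrigues(T[:3,:3])[0],T[:3,3],np.array(c['camera_matrix']),np.array(c['dist_coeffs']))[0].reshape(-1,2)
E
python3 - <<'E'
from h import *
grab('top','top0');grab('side','side0')
for n in('top','side'):
    o,D=ray(n,[[320,240]]);print(n,o,D)
s=arm.get_state();print({k:np.round(v,3) for k,v in s.items()})
E
```

```text
top [ 0.193035   -0.00851936  1.71635246] [[ 0.22130317 -0.00575128 -0.97525728]]
side [-0.11878557 -1.29026711  0.63145805] [[ 0.4530781   0.8110709  -0.37006949]]
{'t': np.float64(0.1), 'qpos': array([-0.857,  0.359,  0.011, -0.   , -1.224, -0.288]), 'qd': array([ 0.001, -0.002,  0.001,  0.   ,  0.   ,  0.002]), 'joint_torque': array([-1.0000e-03, -5.8416e+01,  2.9375e+01,  7.0150e+00,  1.0000e-02,
       -0.0000e+00]), 'tool_pos': array([ 0.279, -0.614,  0.245]), 'ee_rot': array([-0.   , -0.211,  0.977,  0.001]), 'force': array([ 0.333, -0.28 ,  0.026]), 'wrist_torque': array([-0.028, -0.007, -0.034]), 'grasp_force': np.float64(0.0), 'finger_gap': np.float64(0.088)}
```

View pics/top0.png

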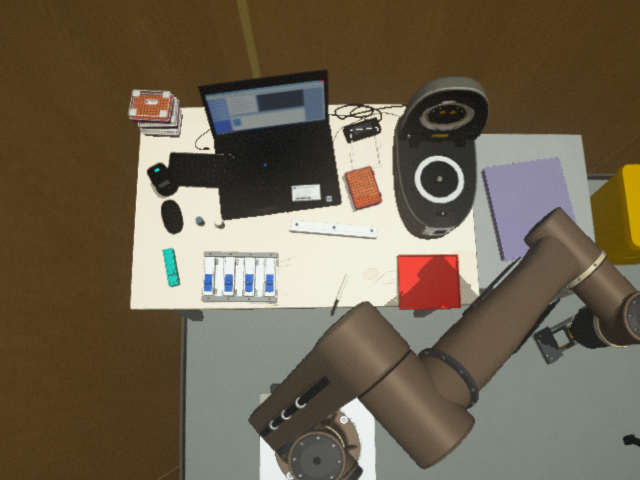

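View pics/side0.png

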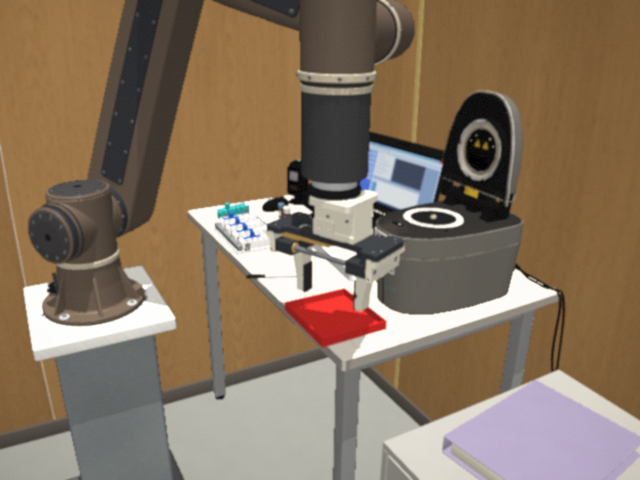

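The top view shows the carrier at about (240,277) with four cartridges. The rail is at (333,229), the tray at (428,281), the marker at (340,293), the vials at (199,221) and (220,224), and the turquoise look-alike at (171,267).

Run:
```python
from h import *
im=cv2.imread('pics/top0.png')
a=cv2.resize(im[235:320,150:290],None,fx=5,fy=5,interpolation=cv2.INTER_CUBIC)
cv2.imwrite('pics/crop0.png',a)
hsv=cv2.cvtColor(im,cv2.COLOR_BGR2HSV)
m=cv2.inRange(hsv,(105,120,60),(130,255,255)); m[:240]=0;m[:,300:]=0
n,l,st,c=cv2.connectedComponentsWithStats(m)
for i in range(1,n):
    if st[i,4]>15: print('blue',st[i],c[i],onplane('top',[c[i]],.038)[0].round(3))
m=cv2.inRange(hsv,(0,150,80),(8,255,255)); m[:245]=0
ct=max(cv2.findContours(m,0,2)[0],key=cv2.contourArea)
q=cv2.boxPoints(cv2.minAreaRect(ct));print('tray',onplane('top',q,.022).round(3))
# rail: white-ish top
r=cv2.cvtColor(im,cv2.COLOR_BGR2GRAY)
cv2.imwrite('pics/crop1.png',np.hstack([cv2.resize(im[205:310,280:390],None,fx=5,fy=5,interpolation=cv2.INTER_CUBIC)]))
```

```text
blue [204 274   8  17 109] [207.65137615 281.81651376] [0.458 0.301 0.038]
blue [225 275   7  16 107] [228.08411215 282.6728972 ] [0.455 0.242 0.038]
blue [245 275   8  16 108] [248.43518519 282.48148148] [0.454 0.185 0.038]
blue [266 275   7  17 111] [269.02702703 282.96396396] [0.452 0.127 0.038]
tray [[ 0.527 -0.24   0.022]
 [ 0.529 -0.419  0.022]
 [ 0.374 -0.414  0.022]
 [ 0.373 -0.238  0.022]]
```

View pics/crop0.png

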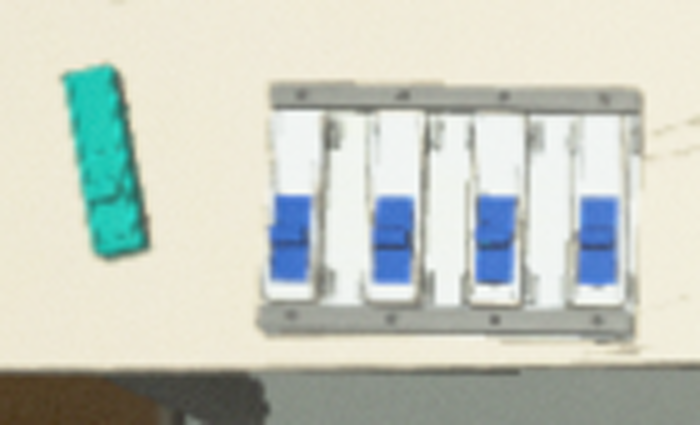

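View pics/crop1.png

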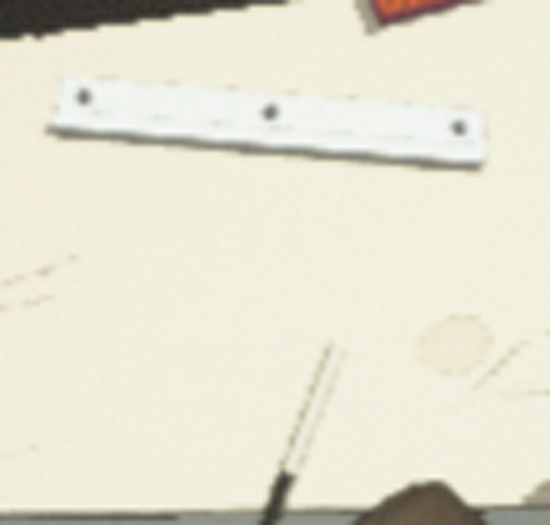

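All four cartridges sit in the carrier with their blue covers towards the bottom (-x) and shut. The fin lines are at crop y of about 240. The rail's lower edge runs from (290,231) to (376,238).

Run:
```python
from h import *
c=lambda L:[[150+x/5,235+y/5] for x,y in L]
C=onplane('top',c([(272,83),(642,88),(636,338),(258,330)]),.024);print('carrier',C.round(3),C.mean(0).round(3))
print('cart ends top',onplane('top',c([(300,112),(398,112),(499,112),(598,114)]),.032).round(3))
print('cart ends bot',onplane('top',c([(290,290),(390,292),(494,290),(597,290)]),.032).round(3))
print('blue low',onplane('top',c([(290,283),(597,283)]),.036).round(3),'up',onplane('top',c([(290,196),(597,196)]),.036).round(3))
print('finbot',onplane('top',c([(288,247),(391,247),(495,247),(597,247)]),.04).round(3))
r=lambda L:[[280+x/5,205+y/5] for x,y in L]
print('rail low z0',onplane('top',r([(50,131),(482,167)]),0).round(3))
print('rail low z28',onplane('top',r([(55,127),(482,160)]),.028).round(3))
print('rail top z28',onplane('top',r([(65,75),(485,110)]),.028).round(3))
print('holes z28',onplane('top',r([(84,97),(270,112),(459,127)]),.028).round(3))
print('marker',onplane('top',r([(335,345),(262,525)]),.01).round(3))
```

```text
carrier [[0.548 0.315 0.024]
 [0.542 0.101 0.024]
 [0.398 0.105 0.024]
 [0.405 0.319 0.024]] [0.473 0.21  0.024]
cart ends top [[0.529 0.297 0.032]
 [0.528 0.24  0.032]
 [0.528 0.182 0.032]
 [0.526 0.126 0.032]]
cart ends bot [[0.427 0.3   0.032]
 [0.425 0.243 0.032]
 [0.425 0.184 0.032]
 [0.425 0.126 0.032]]
blue low [[0.43  0.299 0.036]
 [0.428 0.126 0.036]] up [[0.48  0.3   0.036]
 [0.478 0.126 0.036]]
finbot [[0.45  0.3   0.04 ]
 [0.449 0.242 0.04 ]
 [0.449 0.183 0.04 ]
 [0.448 0.126 0.04 ]]
rail low z0 [[ 0.61   0.069  0.   ]
 [ 0.585 -0.184  0.   ]]
rail low z28 [[ 0.606  0.065  0.028]
 [ 0.582 -0.181  0.028]]
rail top z28 [[ 0.637  0.059  0.028]
 [ 0.612 -0.184  0.028]]
holes z28 [[ 0.623  0.048  0.028]
 [ 0.613 -0.059  0.028]
 [ 0.602 -0.168  0.028]]
marker [[ 0.479 -0.094  0.01 ]
 [ 0.377 -0.05   0.01 ]]
```

Request:
servo_tool(
  targets=[0.73,0.92,-0.2,0,0,-0.33,0.73,0.92,-0.2,0,0,-0.33,0.73,0.92,-0.2,0,0,-0.33,0.73,0.92,-0.2,0,0,-0.33,0.73,0.92,-0.2,0,0,-0.33,0.73,0.92,-0.2,0,0,-0.33,0.73,0.92,-0.2,0,0,-0.33,0.73,0.92,-0.2,0,0,-0.33],
  hand=1,
  force=20,
)

```text
t: 1.1
tool_pos: [0.4251, -0.4298, 0.205]
ee_rot: [-0.0, 0.018, 1.0, 0.0]
force: [1.1, 1.0, 0.9]
finger_gap: 0.0132
grasp_force: 0.0
```

Request:
servo_tool(
  targets=[0,0.92,0,0,0,0,0,0.92,0,0,0,0,0,0.92,0,0,0,0,0,0.92,0,0,0,0,0,0.92,0,0,0,0,0,0.92,0,0,0,0,0,0.92,0,0,0,0,0,0.92,0,0,0,0],
)

```text
t: 2.1
tool_pos: [0.424, -0.2459, 0.2056]
ee_rot: [0.0, 0.017, 1.0, 0.0]
force: [0.9, -1.1, 0.4]
finger_gap: 0.0004
grasp_force: 0.0
```

Request:
servo_tool(
  targets=[0,0.92,0,0,0,0,0,0.92,0,0,0,0,0,0.92,0,0,0,0,0,0.92,0,0,0,0,0,0.92,0,0,0,0,0,0.92,0,0,0,0,0,0.92,0,0,0,0,0,0.92,0,0,0,0],
)

```text
t: 3.1
tool_pos: [0.424, -0.0622, 0.2056]
ee_rot: [0.0, 0.017, 1.0, 0.0]
force: [0.5, 0.1, 0.2]
finger_gap: 0.0004
grasp_force: 0.0
```

```bash
cat > st.py <<'E'
from h import *
s=arm.get_state()
q=s['ee_rot'];from scipy.spatial.transform import Rotation as R
r=R.from_quat([q[1],q[2],q[3],q[0]]).as_matrix()
print('t',s['t'],'pos',np.round(s['tool_pos'],4),'yang',np.degrees(np.arctan2(r[1,1],r[0,1])).round(2),'z',r[:,2].round(3),'F',np.round(s['force'],2),'gap',s['finger_gap'],'q6',round(s['qpos'][5],2))
E
python3 st.py
```

```text
t 3.1 pos [ 0.424  -0.0622  0.2056] yang 88.05 z [ 0.  0. -1.] F [0.46 0.09 0.2 ] gap 0.00035353281905681346 q6 -1.92
```

Request:
servo_tool(
  targets=[0,0.94,-0.3,0,0,0,0,0.94,-0.3,0,0,0,0,0.94,-0.3,0,0,0,0,0.94,-0.3,0,0,0,0,0.94,-0.3,0,0,0,0,0.94,-0.3,0,0,0,0,0.94,-0.3,0,0,0,0,0.94,-0.3,0,0,0],
)

```text
t: 4.1
tool_pos: [0.4242, 0.1256, 0.1455]
ee_rot: [0.0, 0.017, 1.0, 0.0]
force: [-0.2, 0.1, 0.0]
finger_gap: 0.0006
grasp_force: 0.0
```

Request:
servo_tool(
  targets=[0,0,-0.8,0,0,0,0,0,-0.8,0,0,0,0,0,-0.8,0,0,0,0,0,-0.5,0,0,0,0,0,-0.3,0,0,0,0,0,0,0,0,0,0.1,0,0,0,0,0,0.1,0,0,0,0,0],
)

```text
t: 5.1
tool_pos: [0.4303, 0.1256, 0.0661]
ee_rot: [0.0, 0.017, 1.0, 0.0]
force: [0.5, -0.1, -0.7]
finger_gap: 0.0002
grasp_force: 0.0
```

```bash
python3 st.py; python3 -c "
from h import *
a=grab('top');b=grab('side')
cv2.imwrite('pics/v1.png',np.vstack([cv2.resize(a[230:320,190:310],(800,600))[:,:][0:600][::2,::2],cv2.resize(b[190:260,200:290],(400,300),interpolation=2)]))"
```

```text
t 5.1 pos [0.4303 0.1256 0.0661] yang 88.0 z [ 0.001  0.001 -1.   ] F [ 0.55 -0.05 -0.66] gap 0.0002466336042095844 q6 -2.33
```

View pics/v1.png

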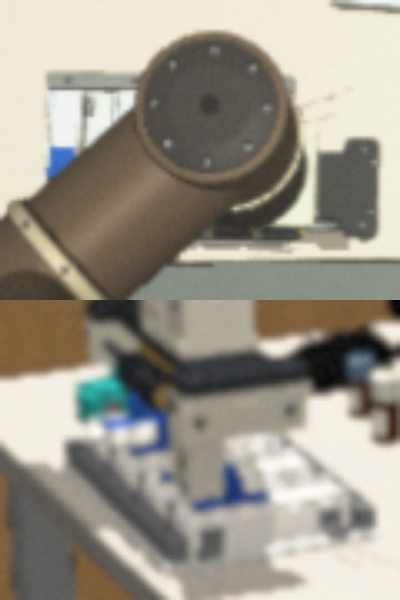

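The finger stands just behind the fin of the nearest lane. I'll push gently.

Request:
servo_tool(
  targets=[0.06,0,-0.1,0,0,0,0.06,0,0,0,0,0,0.06,0,0,0,0,0,0.06,0,0,0,0,0,0.06,0,0,0,0,0,0.06,0,0,0,0,0,0.04,0,0,0,0,0,0,0,0,0,0,0],
)

```text
t: 6.2
tool_pos: [0.4398, 0.1253, 0.0631]
ee_rot: [0.0, 0.018, 1.0, 0.0]
force: [0.2, 0.2, -0.2]
finger_gap: 0.0006
grasp_force: 0.1
```

Request:
servo_tool(
  targets=[0.04,0,0,0,0,0,0.04,0,0,0,0,0,0.04,0,0,0,0,0,0.04,0,0,0,0,0,0,0,0,0,0,0,0,0,0,0,0,0,0,0,0,0,0,0,0,0,0,0,0,0],
)

```text
t: 7.2
tool_pos: [0.4439, 0.1254, 0.0631]
ee_rot: [0.0, 0.017, 1.0, 0.0]
force: [-0.5, -0.3, -1.1]
finger_gap: 0.0004
grasp_force: 0.1
```

Request:
servo_tool(
  targets=[0.05,0,0,0,0,0,0.05,0,0,0,0,0,0.05,0,0,0,0,0,0.05,0,0,0,0,0,0.05,0,0,0,0,0,0,0,0,0,0,0,0,0,0,0,0,0,0,0,0,0,0,0],
)

```text
t: 8.2
tool_pos: [0.4501, 0.1254, 0.0631]
ee_rot: [0.0, 0.017, 1.0, 0.0]
force: [0.5, 0.6, -0.6]
finger_gap: 0.0005
grasp_force: 0.0
```

```bash
python3 -c "
from h import *
b=grab('side')
cv2.imwrite('pics/v2.png',cv2.resize(b[190:260,200:290],(720,560),interpolation=2))"
```

```text
(no output)
```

View pics/v2.png

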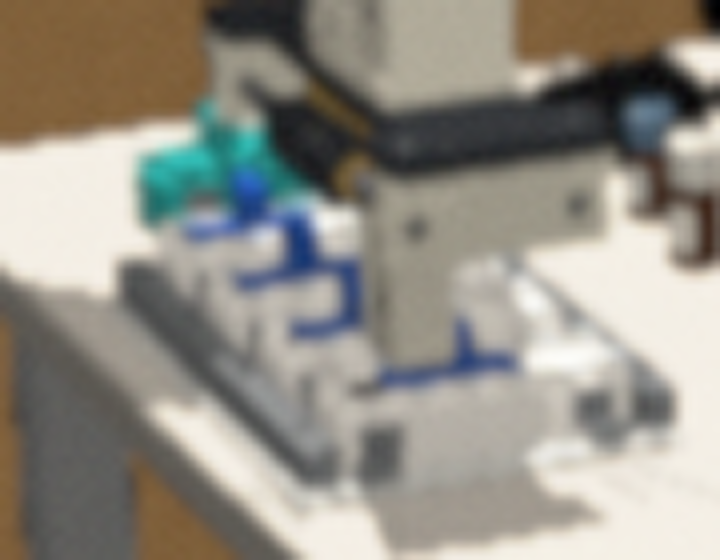

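```bash
python3 -c "
from h import *
print(onplane('side',[[200+462/8,190+320/8]],.055),onplane('side',[[200+380/8,190+380/8],[200+515/8,190+365/8]],.036),onplane('side',[[200+450/8,190+368/8]],.044))
print(onplane('side',[[200+340/8,190+400/8],[200+610/8,190+345/8]],.032))"
```

```text
[[0.46979211 0.11879327 0.055     ]] [[0.44058667 0.12423818 0.036     ]
 [0.48802229 0.11570919 0.036     ]] [[0.45882187 0.10456689 0.044     ]]
[[0.42483518 0.12259953 0.032     ]
 [0.53009791 0.12749649 0.032     ]]
```

Request:
servo_tool(
  targets=[0.04,0,0,0,0,0,0.04,0,0,0,0,0,0.04,0,0,0,0,0,0.04,0,0,0,0,0,0.04,0,0,0,0,0,0.04,0,0,0,0,0,0.04,0,0,0,0,0,0,0,0,0,0,0],
)

```text
t: 9.25
tool_pos: [0.4571, 0.1253, 0.063]
ee_rot: [0.0, 0.018, 1.0, 0.0]
force: [-1.4, -0.1, 0.7]
finger_gap: 0.0004
grasp_force: 0.2
```

Request:
servo_tool(
  targets=[0.04,0,0,0,0,0,0.04,0,0,0,0,0,0.04,0,0,0,0,0,0.04,0,0,0,0,0,0.04,0,0,0,0,0,0.04,0,0,0,0,0,0.04,0,0,0,0,0,0,0,0,0,0,0],
)

```text
t: 10.25
tool_pos: [0.4642, 0.1253, 0.0631]
ee_rot: [0.0, 0.018, 1.0, 0.0]
force: [-0.5, -1.1, -1.0]
finger_gap: 0.0006
grasp_force: 0.2
```

Request:
servo_tool(
  targets=[0.04,0,0,0,0,0,0.04,0,0,0,0,0,0.04,0,0,0,0,0,0.04,0,0,0,0,0,0.04,0,0,0,0,0,0.04,0,0,0,0,0,0.04,0,0,0,0,0,0,0,0,0,0,0],
)

```text
t: 11.25
tool_pos: [0.4712, 0.1253, 0.0631]
ee_rot: [0.0, 0.018, 1.0, 0.0]
force: [-0.2, -0.6, -0.6]
finger_gap: 0.0003
grasp_force: 0.2
```

Request:
servo_tool(
  targets=[0.04,0,0,0,0,0,0.04,0,0,0,0,0,0,0,0,0,0,0,0,0,0,0,0,0,0,0,0,0,0,0,0,0,0,0,0,0,0,0,0,0,0,0,0,0,0,0,0,0],
)

```text
t: 12.25
tool_pos: [0.4731, 0.1253, 0.0631]
ee_rot: [0.0, 0.017, 1.0, 0.0]
force: [0.1, 0.3, -0.1]
finger_gap: 0.0002
grasp_force: 0.0
```

Request:
servo_tool(
  targets=[0.04,0,0,0,0,0,0.04,0,0,0,0,0,0.04,0,0,0,0,0,0,0,0,0,0,0,0,0,0,0,0,0,0,0,0,0,0,0,0,0,0,0,0,0,0,0,0,0,0,0],
)

```text
t: 13.25
tool_pos: [0.4759, 0.1252, 0.063]
ee_rot: [-0.0, 0.018, 1.0, -0.0]
force: [-2.4, -0.3, 0.7]
finger_gap: 0.0004
grasp_force: 0.9
```

```bash
python3 st.py; python3 -c "
from h import *
b=grab('side')
cv2.imwrite('pics/v3.png',cv2.resize(b[190:260,200:290],(720,560),interpolation=2))"
```

```text
t 13.25 pos [0.4759 0.1252 0.063 ] yang 87.99 z [-0. -0. -1.] F [-2.4  -0.25  0.65] gap 0.0004156271231312948 q6 -2.26
```

View pics/v3.png

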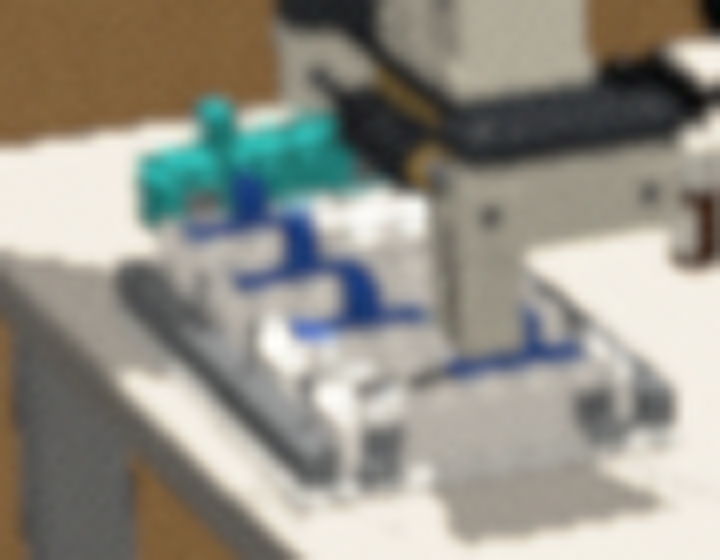

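The cover plate now spans 447–580 px, so it is nearly fully open. I'll push a little further to confirm the stop.

Request:
servo_tool(
  targets=[0.04,0,0,0,0,0,0.04,0,0,0,0,0,0,0,0,0,0,0,0,0,0,0,0,0,0,0,0,0,0,0,0,0,0,0,0,0,0,0,0,0,0,0,0,0,0,0,0,0],
)

```text
t: 14.3
tool_pos: [0.4781, 0.1253, 0.0631]
ee_rot: [0.0, 0.017, 1.0, 0.0]
force: [-0.1, -0.5, 0.0]
finger_gap: 0.0008
grasp_force: 0.1
```

Request:
servo_tool(
  targets=[0.04,0,0,0,0,0,0.04,0,0,0,0,0,0,0,0,0,0,0,0,0,0,0,0,0,0,0,0,0,0,0,0,0,0,0,0,0,0,0,0,0,0,0,0,0,0,0,0,0],
)

```text
t: 15.3
tool_pos: [0.4785, 0.125, 0.063]
ee_rot: [-0.001, 0.018, 1.0, -0.0]
force: [-8.8, 2.2, 6.6]
finger_gap: 0.0003
grasp_force: 4.6
```

Stop reached at TCP x of about 0.4784, with a stiffness of about 5 N/mm. The first cover is sound and open. On to lane 2.

Request:
servo_tool(
  targets=[-0.2,0,0,0,0,0,0,0,1,0,0,0,-0.9,0.8,0.2,0,0,0,-0.9,0.8,0,0,0,0,0,0.72,0,0,0,0,0,0,0,0,0,0,0,0,-1,0,0,0,0,0,-0.2,0,0,0],
)

```text
t: 16.3
tool_pos: [0.4297, 0.1823, 0.0618]
ee_rot: [-0.001, 0.018, 1.0, -0.001]
force: [0.2, 0.7, 0.1]
finger_gap: 0.0003
grasp_force: 0.0
```

Request:
servo_tool(
  targets=[0,0,0,0,0,0,0.1,0,0,0,0,0,0.1,0,0,0,0,0,0.1,0,0,0,0,0,0.1,0,0,0,0,0,0.1,0,0,0,0,0,0.1,0,0,0,0,0,0.1,0,0,0,0,0],
)

```text
t: 17.3
tool_pos: [0.4476, 0.1831, 0.063]
ee_rot: [-0.0, 0.017, 1.0, -0.0]
force: [-1.1, 0.7, 0.2]
finger_gap: 0.0005
grasp_force: 0.4
```

Request:
servo_tool(
  targets=[0.04,0,0,0,0,0,0.04,0,0,0,0,0,0.04,0,0,0,0,0,0.04,0,0,0,0,0,0.04,0,0,0,0,0,0.04,0,0,0,0,0,0,0,0,0,0,0,0,0,0,0,0,0],
)

```text
t: 18.3
tool_pos: [0.4537, 0.1834, 0.0631]
ee_rot: [0.0, 0.017, 1.0, 0.0]
force: [0.6, -0.4, -1.2]
finger_gap: 0.0003
grasp_force: 0.2
```

Request:
servo_tool(
  targets=[0.04,0,0,0,0,0,0.04,0,0,0,0,0,0.04,0,0,0,0,0,0.04,0,0,0,0,0,0.04,0,0,0,0,0,0.04,0,0,0,0,0,0,0,0,0,0,0,0,0,0,0,0,0],
)

```text
t: 19.3
tool_pos: [0.4566, 0.1826, 0.0629]
ee_rot: [-0.002, 0.018, 1.0, -0.001]
force: [-20.0, 4.4, 14.4]
finger_gap: 0.0001
grasp_force: 10.0
```

Lane 2 jams at about 16 mm, so it binds. Lane 3 next.

Request:
servo_tool(
  targets=[-0.25,0,0,0,0,0,0,0,1,0,0,0,-0.45,0.8,0.2,0,0,0,-0.46,0.8,0,0,0,0,0,0.72,0,0,0,0,0,0,0,0,0,0,0,0,-1,0,0,0,0,0,-0.2,0,0,0],
)

```text
t: 20.3
tool_pos: [0.4301, 0.2402, 0.0617]
ee_rot: [-0.001, 0.018, 1.0, -0.001]
force: [-0.6, -0.5, -0.9]
finger_gap: -0.0001
grasp_force: 0.0
```

Request:
servo_tool(
  targets=[0,0,0,0,0,0,0.12,0,0,0,0,0,0.12,0,0,0,0,0,0.12,0,0,0,0,0,0.12,0,0,0,0,0,0.12,0,0,0,0,0,0.12,0,0,0,0,0,0,0,0,0,0,0],
)

```text
t: 21.3
tool_pos: [0.4488, 0.2413, 0.063]
ee_rot: [0.0, 0.018, 1.0, -0.0]
force: [0.6, 0.4, 0.4]
finger_gap: 0.0006
grasp_force: 0.0
```

Request:
servo_tool(
  targets=[0.04,0,0,0,0,0,0.04,0,0,0,0,0,0.04,0,0,0,0,0,0.04,0,0,0,0,0,0.02,0,0,0,0,0,0,0,0,0,0,0,0,0,0,0,0,0,0,0,0,0,0,0],
)

```text
t: 22.3
tool_pos: [0.4531, 0.2413, 0.0631]
ee_rot: [0.0, 0.017, 1.0, 0.0]
force: [0.2, 0.1, -0.3]
finger_gap: 0.0005
grasp_force: 0.1
```

Request:
servo_tool(
  targets=[0.04,0,0,0,0,0,0.04,0,0,0,0,0,0.04,0,0,0,0,0,0.04,0,0,0,0,0,0.02,0,0,0,0,0,0,0,0,0,0,0,0,0,0,0,0,0,0,0,0,0,0,0],
)

```text
t: 23.3
tool_pos: [0.4576, 0.2414, 0.0631]
ee_rot: [0.0, 0.017, 1.0, 0.0]
force: [-0.4, 0.5, 0.3]
finger_gap: 0.0003
grasp_force: 0.0
```

Request:
servo_tool(
  targets=[0.04,0,0,0,0,0,0.04,0,0,0,0,0,0.04,0,0,0,0,0,0.04,0,0,0,0,0,0.02,0,0,0,0,0,0,0,0,0,0,0,0,0,0,0,0,0,0,0,0,0,0,0],
)

```text
t: 24.3
tool_pos: [0.4621, 0.2413, 0.0631]
ee_rot: [0.0, 0.017, 1.0, 0.0]
force: [-0.0, -0.6, 0.6]
finger_gap: 0.0002
grasp_force: 0.0
```

Request:
servo_tool(
  targets=[0.04,0,0,0,0,0,0.04,0,0,0,0,0,0.04,0,0,0,0,0,0.04,0,0,0,0,0,0.02,0,0,0,0,0,0,0,0,0,0,0,0,0,0,0,0,0,0,0,0,0,0,0],
)

```text
t: 25.3
tool_pos: [0.4666, 0.2413, 0.0631]
ee_rot: [0.0, 0.017, 1.0, 0.0]
force: [-0.0, 0.1, 0.5]
finger_gap: 0.0004
grasp_force: 0.0
```

```bash
python3 -c "
from h import *
b=grab('side')
cv2.imwrite('pics/v4.png',cv2.resize(b[190:260,200:290],(720,560),interpolation=2))"
```

```text
(no output)
```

View pics/v4.png

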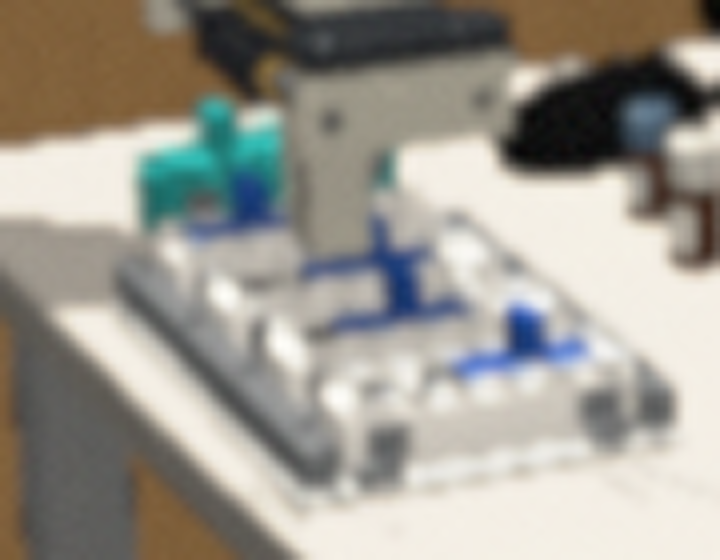

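Lane 1 is open (fin at 525,325), lane 2 is partly open (405,280), and lane 3 is moving with the finger (385,225). Continuing.

Request:
servo_tool(
  targets=[0.04,0,0,0,0,0,0.04,0,0,0,0,0,0.04,0,0,0,0,0,0.04,0,0,0,0,0,0.04,0,0,0,0,0,0,0,0,0,0,0,0,0,0,0,0,0,0,0,0,0,0,0],
)

```text
t: 26.35
tool_pos: [0.4716, 0.2414, 0.0631]
ee_rot: [0.0, 0.017, 1.0, 0.0]
force: [0.1, 0.4, 0.4]
finger_gap: 0.0002
grasp_force: 0.0
```

Request:
servo_tool(
  targets=[0.04,0,0,0,0,0,0.04,0,0,0,0,0,0.04,0,0,0,0,0,0.04,0,0,0,0,0,0.04,0,0,0,0,0,0.04,0,0,0,0,0,0,0,0,0,0,0,0,0,0,0,0,0],
)

```text
t: 27.35
tool_pos: [0.4776, 0.2413, 0.0631]
ee_rot: [0.0, 0.017, 1.0, 0.0]
force: [-0.3, 0.8, -0.2]
finger_gap: 0.0002
grasp_force: 0.0
```

Request:
servo_tool(
  targets=[0.04,0,0,0,0,0,0.04,0,0,0,0,0,0.04,0,0,0,0,0,0.04,0,0,0,0,0,0.04,0,0,0,0,0,0,0,0,0,0,0,0,0,0,0,0,0,0,0,0,0,0,0],
)

```text
t: 28.35
tool_pos: [0.4818, 0.241, 0.063]
ee_rot: [-0.001, 0.018, 1.0, -0.0]
force: [-5.6, -0.2, 3.3]
finger_gap: 0.0003
grasp_force: 2.7
```

Lane 3 has reached its stop, so it is sound. Lane 4 next.

Request:
servo_tool(
  targets=[-0.23,0,0,0,0,0,0,0,1,0,0,0,-0.9,0.8,0.2,0,0,0,-0.9,0.8,0,0,0,0,0,0.72,0,0,0,0,0,0,0,0,0,0,0,0,-1,0,0,0,0,0,-0.2,0,0,0],
)

```text
t: 29.35
tool_pos: [0.4315, 0.2981, 0.0617]
ee_rot: [-0.001, 0.018, 1.0, -0.001]
force: [0.3, -0.4, 0.5]
finger_gap: 0.0006
grasp_force: 0.0
```

Request:
servo_tool(
  targets=[0,0,0,0,0,0,0.12,0,0,0,0,0,0.12,0,0,0,0,0,0.12,0,0,0,0,0,0.12,0,0,0,0,0,0.12,0,0,0,0,0,0.12,0,0,0,0,0,0.04,0,0,0,0,0],
)

```text
t: 30.35
tool_pos: [0.4509, 0.2992, 0.0629]
ee_rot: [-0.0, 0.018, 1.0, -0.0]
force: [-0.7, -0.8, 0.3]
finger_gap: -0.0002
grasp_force: 0.4
```

Request:
servo_tool(
  targets=[0.04,0,0,0,0,0,0.04,0,0,0,0,0,0.04,0,0,0,0,0,0.04,0,0,0,0,0,0.04,0,0,0,0,0,0,0,0,0,0,0,0,0,0,0,0,0,0,0,0,0,0,0],
)

```text
t: 31.35
tool_pos: [0.4559, 0.2994, 0.0631]
ee_rot: [0.0, 0.017, 1.0, 0.0]
force: [-1.3, -0.7, -0.7]
finger_gap: 0.0002
grasp_force: 0.1
```

Request:
servo_tool(
  targets=[0.04,0,0,0,0,0,0.04,0,0,0,0,0,0.04,0,0,0,0,0,0.04,0,0,0,0,0,0.02,0,0,0,0,0,0,0,0,0,0,0,0,0,0,0,0,0,0,0,0,0,0,0],
)

```text
t: 32.35
tool_pos: [0.4603, 0.2993, 0.0631]
ee_rot: [0.0, 0.017, 1.0, 0.0]
force: [-0.1, -0.5, -0.5]
finger_gap: 0.0005
grasp_force: 0.0
```

Request:
servo_tool(
  targets=[0.04,0,0,0,0,0,0.04,0,0,0,0,0,0.04,0,0,0,0,0,0.04,0,0,0,0,0,0.02,0,0,0,0,0,0,0,0,0,0,0,0,0,0,0,0,0,0,0,0,0,0,0],
)

```text
t: 33.35
tool_pos: [0.4648, 0.2992, 0.063]
ee_rot: [-0.0, 0.018, 1.0, -0.0]
force: [-1.1, 0.5, -0.5]
finger_gap: 0.0002
grasp_force: 0.3
```

Request:
servo_tool(
  targets=[0.04,0,0,0,0,0,0.04,0,0,0,0,0,0.04,0,0,0,0,0,0.04,0,0,0,0,0,0.02,0,0,0,0,0,0,0,0,0,0,0,0,0,0,0,0,0,0,0,0,0,0,0],
)

```text
t: 34.35
tool_pos: [0.4678, 0.299, 0.063]
ee_rot: [-0.001, 0.018, 1.0, -0.0]
force: [-9.5, 2.1, 5.1]
finger_gap: 0.0001
grasp_force: 5.2
```

Lane 4 jams at about 23 mm, so it binds. I'll lift and check that all covers stand open before shutting them.

Request:
servo_tool(
  targets=[-0.2,0,0,0,0,0,0,0,1,0,0,0,0,0,1,0,0,0,0.8,0,0,0,0,0,0.8,0,0,0,0,0,0,0,0,0,0,0,0,0,0,0,0,0,0,0,0,0,0,0],
)

```text
t: 35.35
tool_pos: [0.5039, 0.2991, 0.1128]
ee_rot: [-0.0, 0.017, 1.0, -0.0]
force: [0.3, 1.2, -0.3]
finger_gap: 0.0005
grasp_force: 0.0
```

```bash
python3 -c "
from h import *
b=grab('side');a=grab('top')
cv2.imwrite('pics/v5.png',np.hstack([cv2.resize(b[190:260,200:290],(450,350),interpolation=2),cv2.resize(a[240:310,190:260],(350,350),interpolation=2)]))"
```

```text
(no output)
```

View pics/v5.png

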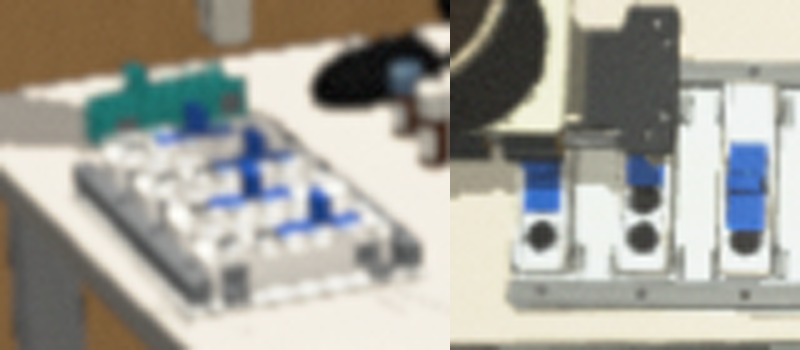

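All four stand open: two fully (lanes 1 and 3), two partly (lanes 2 and 4). Now shutting them, starting with lane 4.

Request:
servo_tool(
  targets=[0,0,-1,0,0,0,0,0,-1,0,0,0,0,0,0,0,0,0,-0.35,0,0,0,0,0,-0.35,0,0,0,0,0,-0.35,0,0,0,0,0,-0.2,0,0,0,0,0,-0.12,0,0,0,0,0],
)

```text
t: 36.45
tool_pos: [0.4709, 0.3001, 0.0641]
ee_rot: [0.001, 0.017, 1.0, 0.001]
force: [9.0, -1.9, 3.7]
finger_gap: 0.0007
grasp_force: 4.3
```

Request:
servo_tool(
  targets=[-0.04,0,0,0,0,0,0,0,0,0,0,0,0.2,0,0,0,0,0,0,0,1,0,0,0,0.86,-0.8,0.2,0,0,0,0.86,-0.8,0,0,0,0,0,-0.72,0,0,0,0,0,0,0,0,0,0],
)

```text
t: 37.45
tool_pos: [0.516, 0.2395, 0.0924]
ee_rot: [-0.001, 0.019, 1.0, -0.001]
force: [-0.2, 0.2, -0.1]
finger_gap: 0.0005
grasp_force: 0.0
```

Request:
servo_tool(
  targets=[0,0,-1,0,0,0,0,0,-0.2,0,0,0,0,0,0,0,0,0,-0.5,0,0,0,0,0,-0.5,0,0,0,0,0,-0.5,0,0,0,0,0,-0.28,0,0,0,0,0,-0.12,0,0,0,0,0],
)

```text
t: 38.45
tool_pos: [0.4696, 0.2418, 0.0636]
ee_rot: [0.001, 0.017, 1.0, 0.0]
force: [4.8, -0.4, 1.7]
finger_gap: 0.0006
grasp_force: 2.5
```

Request:
servo_tool(
  targets=[-0.08,0,0,0,0,0,0,0,0,0,0,0,0.2,0,0,0,0,0,0,0,1,0,0,0,0.4,-0.8,0.2,0,0,0,0.38,-0.8,0,0,0,0,0,-0.72,0,0,0,0,0,0,0,0,0,0],
)

```text
t: 39.45
tool_pos: [0.4913, 0.1817, 0.0925]
ee_rot: [-0.001, 0.018, 1.0, -0.0]
force: [1.1, -0.1, -0.1]
finger_gap: 0.0004
grasp_force: 0.0
```

Request:
servo_tool(
  targets=[0,0,-1,0,0,0,0,0,-0.2,0,0,0,0,0,0,0,0,0,-0.3,0,0,0,0,0,-0.3,0,0,0,0,0,-0.2,0,0,0,0,0,-0.16,0,0,0,0,0,-0.08,0,0,0,0,0],
)

```text
t: 40.45
tool_pos: [0.4674, 0.1841, 0.064]
ee_rot: [0.002, 0.017, 1.0, 0.001]
force: [8.4, -1.4, 3.4]
finger_gap: 0.0004
grasp_force: 4.1
```

Request:
servo_tool(
  targets=[0,0,0,0,0,0,0,0,0,0,0,0,0.2,0,0,0,0,0,0,0,1,0,0,0,0.86,-0.8,0.2,0,0,0,0.86,-0.8,0,0,0,0,0,-0.72,0,0,0,0,0,0,0,0,0,0],
)

```text
t: 41.45
tool_pos: [0.5128, 0.1237, 0.0924]
ee_rot: [-0.001, 0.019, 1.0, -0.0]
force: [-0.2, -0.6, -0.1]
finger_gap: 0.0004
grasp_force: 0.0
```

Request:
servo_tool(
  targets=[0,0,-1,0,0,0,0,0,-0.2,0,0,0,0,0,0,0,0,0,-0.5,0,0,0,0,0,-0.5,0,0,0,0,0,-0.5,0,0,0,0,0,-0.28,0,0,0,0,0,-0.16,0,0,0,0,0],
)

```text
t: 42.45
tool_pos: [0.4659, 0.1257, 0.0637]
ee_rot: [0.001, 0.017, 1.0, 0.0]
force: [6.2, -1.2, 1.3]
finger_gap: 0.0005
grasp_force: 3.1
```

Request:
servo_tool(
  targets=[-0.04,0,0,0,0,0,0,0,0,0,0,0,0.2,0,0,0,0,0,0,0,1,0,0,0,0,0,1,0,0,0,0,-1,1,0,0,0,0,-1,0,0,0,0,0,-1,0,0,0,0],
)

```text
t: 43.45
tool_pos: [0.469, 0.0494, 0.138]
ee_rot: [-0.001, 0.018, 1.0, -0.0]
force: [-0.3, -0.0, 0.1]
finger_gap: 0.0006
grasp_force: 0.0
```

Request:
servo_tool(
  targets=[0,-1,1,0,0,0,0,-1,0,0,0,0,0,-1,0,0,0,0,0,-1,0,0,0,0,0,-1,0,0,0,0,0,-1,0,0,0,0,0,-0.5,0,0,0,0,0,0,0,0,0,0],
)

```text
t: 44.45
tool_pos: [0.4691, -0.1128, 0.1627]
ee_rot: [-0.001, 0.018, 1.0, 0.0]
force: [-0.2, 0.1, -0.2]
finger_gap: 0.0008
grasp_force: 0.0
```

```bash
python3 st.py; python3 -c "
from h import *
b=grab('side','s6');a=grab('top','t6')
cv2.imwrite('pics/v6.png',np.hstack([cv2.resize(b[190:260,200:290],(450,350),interpolation=2),cv2.resize(a[240:310,195:285],(450,350),interpolation=2)])[:, :800])"
```

```text
t 44.45 pos [ 0.4691 -0.1128  0.1627] yang 87.9 z [-0.001  0.    -1.   ] F [-0.18  0.12 -0.19] gap 0.0008183693133432834 q6 -1.78
```

View pics/v6.png

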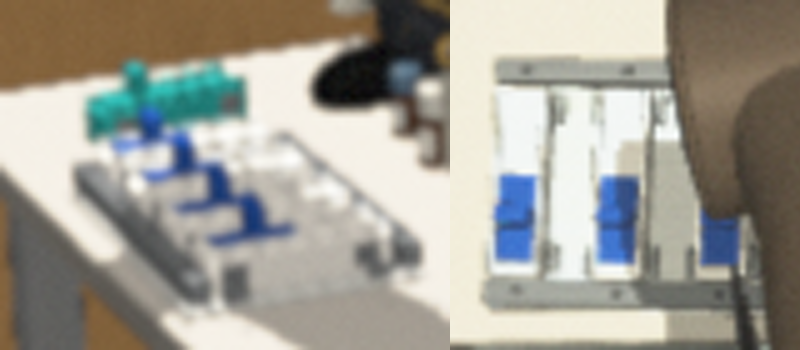

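All covers are shut. Now I'll fetch the cartridges, starting with lane 1 (sound), which goes to the rail.

Request:
servo_tool(
  targets=[0.2,0.95,-0.2,0,0,0,0,0.95,-0.2,0,0,0,0,0.95,-0.2,0,0,0,0,0.95,-0.2,0,0,0,0,0.95,-0.2,0,0,0,0,0.95,-0.2,0,0,0,0,0.95,-0.2,0,0,0,0,0.95,-0.2,0,0,0],
  hand=0.14,
)

```text
t: 45.55
tool_pos: [0.4743, 0.0794, 0.123]
ee_rot: [0.0, 0.017, 1.0, 0.0]
force: [0.3, 0.2, 0.0]
finger_gap: 0.0376
grasp_force: 0.0
```

Request:
servo_tool(
  targets=[0,0.95,0,0,0,0,0,0.95,0,0,0,0,0,0,-0.9,0,0,0,0,0,-0.9,0,0,0,0,0,-0.7,0,0,0,0,0,-0.4,0,0,0,0,0,-0.2,0,0,0,0,0,0,0,0,0],
)

```text
t: 46.55
tool_pos: [0.4745, 0.1255, 0.0456]
ee_rot: [-0.0, 0.017, 1.0, -0.0]
force: [-0.4, 0.7, 0.5]
finger_gap: 0.0375
grasp_force: 0.0
```

Request:
servo_tool(
  targets=[0,0,-0.25,0,0,0,0,0,-0.25,0,0,0,0,0,-0.2,0,0,0,0,0,0,0,0,0,0,0,0,0,0,0,0,0,0,0,0,0,0,0,0,0,0,0,0,0,0,0,0,0],
)

```text
t: 47.55
tool_pos: [0.4746, 0.1253, 0.0282]
ee_rot: [0.0, 0.017, 1.0, 0.0]
force: [-0.1, 0.0, 0.2]
finger_gap: 0.0377
grasp_force: 0.0
```

Request:
servo_tool(
  targets=[0,0,0,0,0,0,0,0,0,0,0,0,0,0,0,0,0,0,0,0,0,0,0,0,0,0,0,0,0,0,0,0,0.4,0,0,0,0,0,0.8,0,0,0,0,0,0.8,0,0,0],
  hand=1,
  force=40,
)

```text
t: 48.55
tool_pos: [0.4736, 0.1245, 0.0786]
ee_rot: [-0.001, 0.018, 1.0, -0.001]
force: [0.1, -0.4, -2.0]
finger_gap: 0.0298
grasp_force: 40.0
```

Request:
servo_tool(
  targets=[0,0,0.85,0,0,0,0,0,0.85,0,0,0,0.4,-0.55,0,0,0,1,0.4,-0.55,0,0,0,1,0.4,-0.55,0,0,0,1,0.4,-0.55,0,0,0,1,0.4,-0.55,0,0,0,1,0.4,-0.55,0,0,0,1],
)

```text
t: 49.55
tool_pos: [0.5337, 0.0418, 0.1206]
ee_rot: [-0.001, -0.487, 0.873, 0.0]
force: [0.1, 0.1, -1.8]
finger_gap: 0.0299
grasp_force: 40.0
```

Request:
servo_tool(
  targets=[0.3,-0.45,0,0,0,0.88,0.3,-0.45,0,0,0,0.88,0.3,-0.45,0,0,0,0.88,0,0,0,0,0,0,0,0,-1,0,0,0,0,0,-1,0,0,0,0,0,-0.9,0,0,0,0,0,0,0,0,0],
)

```text
t: 50.55
tool_pos: [0.5551, 0.0087, 0.0467]
ee_rot: [-0.002, -0.671, 0.742, 0.001]
force: [-0.4, -0.1, -1.2]
finger_gap: 0.0298
grasp_force: 40.0
```

```bash
python3 st.py
```

```text
t 50.55 pos [0.5551 0.0087 0.0467] yang 174.24 z [-0.004 -0.001 -1.   ] F [-0.39 -0.14 -1.22] gap 0.029783892016246614 q6 -0.47
```

Request:
servo_tool(
  targets=[0,0,-0.3,0,0,0,0,0,-0.3,0,0,0,0,0,-0.2,0,0,0,0,0,-0.1,0,0,0,0,0,0,0,0,0,0,0,0,0,0,0,0,0,0,0,0,0,0,0,0,0,0,0],
)

```text
t: 51.55
tool_pos: [0.5571, 0.0091, 0.0257]
ee_rot: [0.0, -0.672, 0.741, -0.0]
force: [-0.2, 0.3, -1.1]
finger_gap: 0.0297
grasp_force: 40.0
```

Request:
servo_tool(
  targets=[0,0,0,0,0,0,0,0,0,0,0,0,0,0,0,0,0,0,0,0,0,0,0,0,0,0,0,0,0,0,0,0,0.5,0,0,0,0,0,1,0,0,0,0,0,1,0,0,0],
  hand=0.14,
)

```text
t: 52.55
tool_pos: [0.5571, 0.009, 0.0895]
ee_rot: [0.0, -0.672, 0.741, -0.0]
force: [0.0, -0.7, -1.0]
finger_gap: 0.0375
grasp_force: 0.0
```

Request:
servo_tool(
  targets=[0,0,1,0,0,0,-0.4,0.87,0,0,0,-1,-0.4,0.87,0,0,0,-1,-0.4,0.87,0,0,0,-1,-0.4,0.87,0,0,0,-1,-0.4,0.87,0,0,0,-1,-0.4,0.87,0,0,0,-1,-0.4,0.87,0,0,0,-1],
)

```text
t: 53.55
tool_pos: [0.4868, 0.1621, 0.114]
ee_rot: [0.0, -0.123, 0.992, 0.0]
force: [-0.1, 0.1, -0.3]
finger_gap: 0.0376
grasp_force: 0.0
```

Request:
servo_tool(
  targets=[-0.23,0.43,0,0,0,-0.82,-0.23,0.43,0,0,0,-0.82,0,0,0,0,0,0,0,0,0,0,0,0,0,0,-0.9,0,0,0,0,0,-0.6,0,0,0,0,0,0,0,0,0,0,0,0,0,0,0],
)

```text
t: 54.55
tool_pos: [0.4759, 0.1828, 0.0759]
ee_rot: [0.0, 0.017, 1.0, -0.0]
force: [0.1, -1.1, 0.5]
finger_gap: 0.0378
grasp_force: 0.0
```

```bash
python3 st.py
```

```text
t 54.55 pos [0.4759 0.1828 0.0759] yang 88.02 z [ 0. -0. -1.] F [ 0.06 -1.06  0.49] gap 0.03777052056663406 q6 -2.36
```

Request:
servo_tool(
  targets=[0,0,-0.5,0,0,0,0,0,-0.4,0,0,0,0,0,-0.3,0,0,0,0,0,0,0,0,0,0,0,0,0,0,0,0,0,0,0,0,0,0,0,0,0,0,0,0,0,0,0,0,0],
)

```text
t: 55.55
tool_pos: [0.4756, 0.1829, 0.0457]
ee_rot: [0.0, 0.017, 1.0, 0.0]
force: [-0.4, 0.2, -0.1]
finger_gap: 0.038
grasp_force: 0.0
```

Request:
servo_tool(
  targets=[0,0,-0.35,0,0,0,0,0,-0.35,0,0,0,0,0,0,0,0,0,0,0,0,0,0,0,0,0,0,0,0,0,0,0,0,0,0,0,0,0,0,0,0,0,0,0,0,0,0,0],
)

```text
t: 56.55
tool_pos: [0.4756, 0.1828, 0.0281]
ee_rot: [0.0, 0.017, 1.0, 0.0]
force: [-0.2, 1.6, 0.3]
finger_gap: 0.0377
grasp_force: 0.0
```

Request:
servo_tool(
  targets=[0,0,0,0,0,0,0,0,0,0,0,0,0,0,0,0,0,0,0,0,0,0,0,0,0,0,0.4,0,0,0,0,0,0.9,0,0,0,0,0,1,0,0,0,0,0,1,0,0,0],
  hand=1,
)

```text
t: 57.55
tool_pos: [0.4748, 0.182, 0.1115]
ee_rot: [-0.001, 0.018, 1.0, -0.001]
force: [0.8, -0.6, -2.2]
finger_gap: 0.0297
grasp_force: 40.0
```

Request:
servo_tool(
  targets=[-0.12,-0.91,0,0,0,0.02,-0.12,-0.91,0,0,0,0.02,-0.12,-0.91,0,0,0,0.02,-0.12,-0.91,0,0,0,0.02,-0.12,-0.91,0,0,0,0.02,-0.12,-0.91,0,0,0,0.02,-0.12,-0.91,0,0,0,0.02,-0.12,-0.91,0,0,0,0.02],
)

```text
t: 58.55
tool_pos: [0.4497, -0.0015, 0.1096]
ee_rot: [-0.001, 0.004, 1.0, -0.0]
force: [1.3, 0.2, -2.0]
finger_gap: 0.0299
grasp_force: 40.0
```

Request:
servo_tool(
  targets=[0,-0.92,0,0,0,0,0,-0.92,0,0,0,0,0,-0.92,0,0,0,0,0,-0.92,0,0,0,0,0,-0.92,0,0,0,0,0,-0.92,0,0,0,0,0,-0.92,0,0,0,0,0,-0.92,0,0,0,0],
)

```text
t: 59.55
tool_pos: [0.4493, -0.1848, 0.1095]
ee_rot: [-0.001, 0.004, 1.0, 0.0]
force: [-0.6, 0.0, -2.3]
finger_gap: 0.0296
grasp_force: 40.0
```

Request:
servo_tool(
  targets=[0,-0.92,0,0,0,0,0,-0.92,0,0,0,0,0,-0.92,0,0,0,0,0,-0.92,0,0,0,0,0,-0.92,0,0,0,0,0,-0.92,0,0,0,0,0,-0.92,0,0,0,0,0,-0.92,0,0,0,0],
)

```text
t: 60.55
tool_pos: [0.4491, -0.3682, 0.1092]
ee_rot: [-0.001, 0.004, 1.0, 0.001]
force: [-0.3, -0.3, -2.2]
finger_gap: 0.0299
grasp_force: 40.0
```

```bash
python3 st.py
```

```text
t 60.55 pos [ 0.4491 -0.3682  0.1092] yang 89.53 z [-0.003  0.001 -1.   ] F [-0.26 -0.28 -2.24] gap 0.029940432343752665 q6 -1.23
```

Request:
servo_tool(
  targets=[0,0,-0.9,0,0,0,0,0,-0.9,0,0,0,0,0,-0.7,0,0,0,0,0,-0.4,0,0,0,0,0,-0.2,0,0,0,0,0,-0.12,0,0,0,0,0,0,0,0,0,0,0,0,0,0,0],
)

```text
t: 61.55
tool_pos: [0.4518, -0.3673, 0.0306]
ee_rot: [0.0, 0.003, 1.0, -0.0]
force: [0.3, -0.2, -2.1]
finger_gap: 0.0293
grasp_force: 40.0
```

Request:
servo_tool(
  targets=[0,0,0,0,0,0,0,0,0,0,0,0,0,0,0,0,0,0,0,0,0,0,0,0,0,0,0,0,0,0,0,0,0.6,0,0,0,0,0,1,0,0,0,0,0,1,0,0,0],
  hand=0.14,
)

```text
t: 62.55
tool_pos: [0.4517, -0.3673, 0.0967]
ee_rot: [0.0, 0.003, 1.0, -0.0]
force: [-0.2, -0.5, -0.4]
finger_gap: 0.0374
grasp_force: 0.0
```

```bash
cat > blue.py <<'E'
from h import *
im=grab('top','last')
hsv=cv2.cvtColor(im,cv2.COLOR_BGR2HSV)
m=cv2.inRange(hsv,(105,120,60),(130,255,255)); m[:215]=0
n,l,st,c=cv2.connectedComponentsWithStats(m)
for i in range(1,n):
    if st[i,4]>15: print('blue',st[i],onplane('top',[c[i]],.038)[0].round(3), onplane('top',[c[i]],.032)[0].round(3))
E
python3 blue.py
```

```text
blue [312 244  15   8  93] [ 0.552 -0.015  0.038] [ 0.553 -0.015  0.032]
blue [204 275   8  17 108] [0.455 0.301 0.038] [0.456 0.302 0.032]
blue [225 276   7  16 110] [0.452 0.243 0.038] [0.453 0.244 0.032]
blue [441 287   7  11  56] [ 0.417 -0.367  0.038] [ 0.417 -0.369  0.032]
```

Request:
servo_tool(
  targets=[0.12,1,0.3,0,0,-0.02,0.12,1,0.3,0,0,-0.02,0.12,1,0,0,0,-0.02,0.12,1,0,0,0,-0.02,0.12,1,0,0,0,-0.02,0.12,1,0,0,0,-0.02,0.12,1,0,0,0,-0.02,0.12,1,0,0,0,-0.02],
)

```text
t: 63.6
tool_pos: [0.4759, -0.1664, 0.1111]
ee_rot: [0.001, 0.017, 1.0, -0.0]
force: [0.3, 0.1, 0.6]
finger_gap: 0.0379
grasp_force: 0.0
```

Request:
servo_tool(
  targets=[0,1,0,0,0,0,0,1,0,0,0,0,0,1,0,0,0,0,0,1,0,0,0,0,0,1,0,0,0,0,0,1,0,0,0,0,0,1,0,0,0,0,0,1,0,0,0,0],
)

```text
t: 64.6
tool_pos: [0.4758, 0.0337, 0.1111]
ee_rot: [0.001, 0.017, 1.0, 0.0]
force: [-0.1, 0.3, 0.5]
finger_gap: 0.0377
grasp_force: 0.0
```

Request:
servo_tool(
  targets=[0,1,0,0,0,0,0,1,0,0,0,0,0,1,0,0,0,0,0,1,0,0,0,0,0,1,0,0,0,0,0,1,0,0,0,0,0,1,0,0,0,0,0,1,0,0,0,0],
)

```text
t: 65.6
tool_pos: [0.4757, 0.234, 0.1109]
ee_rot: [0.0, 0.017, 1.0, 0.0]
force: [-0.5, -0.1, -0.1]
finger_gap: 0.0378
grasp_force: 0.0
```

Request:
servo_tool(
  targets=[0.05,0.3,0,0,0,0,0,0,-0.4,0,0,0,0,0,-0.8,0,0,0,0,0,-0.4,0,0,0,0,0,0,0,0,0,0,0,0,0,0,0,0,0,0,0,0,0,0,0,0,0,0,0],
)

```text
t: 66.6
tool_pos: [0.477, 0.2404, 0.0705]
ee_rot: [0.0, 0.017, 1.0, 0.0]
force: [-0.0, 0.3, 0.2]
finger_gap: 0.0376
grasp_force: 0.0
```

```bash
python3 st.py
```

```text
t 66.6 pos [0.477  0.2404 0.0705] yang 88.0 z [ 0.001  0.001 -1.   ] F [-0.01  0.32  0.15] gap 0.037590001833741414 q6 -2.44
```

Request:
servo_tool(
  targets=[0,0.03,-0.5,0,0,0,0,0,-0.4,0,0,0,0,0,-0.1,0,0,0,0,0,0,0,0,0,0,0,0,0,0,0,0,0,0,0,0,0,0,0,0,0,0,0,0,0,0,0,0,0],
)

```text
t: 67.6
tool_pos: [0.4768, 0.2411, 0.0452]
ee_rot: [0.0, 0.017, 1.0, 0.0]
force: [0.5, -1.2, -0.1]
finger_gap: 0.0377
grasp_force: 0.0
```

Request:
servo_tool(
  targets=[0,0,-0.35,0,0,0,0,0,-0.34,0,0,0,0,0,0,0,0,0,0,0,0,0,0,0,0,0,0,0,0,0,0,0,0,0,0,0,0,0,0,0,0,0,0,0,0,0,0,0],
)

```text
t: 68.6
tool_pos: [0.4768, 0.2411, 0.0279]
ee_rot: [0.0, 0.017, 1.0, 0.0]
force: [-0.9, -0.8, -0.1]
finger_gap: 0.0378
grasp_force: 0.0
```

Request:
servo_tool(
  targets=[0,0,0,0,0,0,0,0,0,0,0,0,0,0,0,0,0,0,0,0,0.4,0,0,0,0,0,0.9,0,0,0,0,0,1,0,0,0,0,0,1,0,0,0,0,0,0.38,0,0,0],
  hand=1,
)

```text
t: 69.6
tool_pos: [0.477, 0.2412, 0.1215]
ee_rot: [0.001, 0.018, 1.0, 0.001]
force: [-0.2, -0.2, -2.3]
finger_gap: 0.0301
grasp_force: 40.0
```

Request:
servo_tool(
  targets=[0.17,-0.95,0,0,0,1,0.17,-0.95,0,0,0,1,0.17,-0.95,0,0,0,1,0.17,-0.95,0,0,0,1,0.17,-0.95,0,0,0,1,0.17,-0.95,0,0,0,1,0.17,-0.95,0,0,0,1,0.17,-0.95,0,0,0,1],
)

```text
t: 70.6
tool_pos: [0.5101, 0.05, 0.1192]
ee_rot: [-0.001, -0.631, 0.775, 0.0]
force: [-0.1, -0.1, -1.9]
finger_gap: 0.0299
grasp_force: 40.0
```

Request:
servo_tool(
  targets=[0.2,-0.95,0,0,0,0.64,0.2,-0.95,0,0,0,0,0.2,-0.95,0,0,0,0,0.2,-0.95,0,0,0,0,0.2,-0.95,0,0,0,0,0.2,-0.95,0,0,0,0,0.18,-0.94,0,0,0,0,0,0,0,0,0,0],
)

```text
t: 71.6
tool_pos: [0.5446, -0.1162, 0.119]
ee_rot: [-0.001, -0.671, 0.742, 0.001]
force: [-0.1, -0.4, -2.2]
finger_gap: 0.0298
grasp_force: 40.0
```

```bash
python3 st.py
```

```text
t 71.6 pos [ 0.5446 -0.1162  0.119 ] yang 174.27 z [-0.002 -0.    -1.   ] F [-0.12 -0.4  -2.23] gap 0.02982105377835212 q6 -0.24
```

Request:
servo_tool(
  targets=[0,0,-1,0,0,0,0,0,-1,0,0,0,0,0,-0.8,0,0,0,0,0,-0.5,0,0,0,0,0,-0.3,0,0,0,0,0,-0.22,0,0,0,0,0,0,0,0,0,0,0,0,0,0,0],
)

```text
t: 72.6
tool_pos: [0.5456, -0.115, 0.0248]
ee_rot: [0.0, -0.672, 0.741, -0.0]
force: [0.2, 0.2, -2.3]
finger_gap: 0.0296
grasp_force: 40.0
```

Request:
servo_tool(
  targets=[0,0,0,0,0,0,0,0,0,0,0,0,0,0,0,0,0,0,0,0,0,0,0,0,0,0,0,0,0,0,0,0,0.6,0,0,0,0,0,1,0,0,0,0,0,1,0,0,0],
  hand=0.14,
)

```text
t: 73.6
tool_pos: [0.5454, -0.115, 0.091]
ee_rot: [0.0, -0.672, 0.741, -0.0]
force: [0.7, -0.4, -0.6]
finger_gap: 0.0375
grasp_force: 0.0
```

```bash
python3 st.py; python3 blue.py
```

```text
t 73.6 pos [ 0.5454 -0.115   0.091 ] yang 174.4 z [ 0. -0. -1.] F [ 0.71 -0.44 -0.59] gap 0.037486542175357525 q6 -0.24
blue [312 244  16   8  95] [ 0.552 -0.016  0.038] [ 0.553 -0.016  0.032]
blue [204 275   8  17 109] [0.455 0.301 0.038] [0.456 0.302 0.032]
blue [441 281   8  16  99] [ 0.428 -0.367  0.038] [ 0.429 -0.368  0.032]
```

Both sound cartridges are placed in front of the rail. I'll turn the gripper to push with both fingertips at once, one at each end of the cartridge, and push the second one first.

Request:
servo_tool(
  targets=[-0.2,0.02,0,0,0,-1,-0.2,0.02,0,0,0,-1,-0.2,0.02,0,0,0,-1,-0.2,0.02,0,0,0,-1,-0.2,0.02,0,0,0,-1,-0.2,0.02,0,0,0,-1,-0.2,0.02,0,0,0,-1,-0.2,0.02,0,0,0,-1],
  hand=-0.5,
)

```text
t: 74.65
tool_pos: [0.5054, -0.1109, 0.0902]
ee_rot: [0.001, -0.036, 0.999, 0.0]
force: [0.6, -0.1, -0.9]
finger_gap: 0.0659
grasp_force: 0.0
```

Request:
servo_tool(
  targets=[0,0,0,0,0,-1,0,0,0,0,0,0,0,0,-0.9,0,0,0,0,0,-0.9,0,0,0,0,0,-0.5,0,0,0,0,0,-0.2,0,0,0,0,0,0,0,0,0,0,0,0,0,0,0],
)

```text
t: 75.65
tool_pos: [0.5058, -0.1109, 0.0275]
ee_rot: [0.001, 0.049, 0.999, 0.0]
force: [0.1, -0.5, -0.1]
finger_gap: 0.0659
grasp_force: 0.0
```

```bash
python3 st.py
```

```text
t 75.65 pos [ 0.5058 -0.1109  0.0275] yang 84.43 z [ 0.001  0.    -1.   ] F [ 0.07 -0.48 -0.08] gap 0.06589591159084532 q6 -1.83
```

Request:
servo_tool(
  targets=[0.2,-0.02,0,0,0,0,0.2,-0.02,0,0,0,0,0.2,-0.02,0,0,0,0,0.2,-0.02,0,0,0,0,0.2,-0.02,0,0,0,0,0.2,-0.02,0,0,0,0,0.2,-0.02,0,0,0,0,0.2,-0.02,0,0,0,0],
)

```text
t: 76.65
tool_pos: [0.5457, -0.115, 0.0267]
ee_rot: [0.0, 0.049, 0.999, 0.0]
force: [-1.2, 0.9, -0.4]
finger_gap: 0.0657
grasp_force: 0.4
```

Request:
servo_tool(
  targets=[0.04,0,0,0,0,0,0.04,-0.01,0,0,0,0,0.04,0,0,0,0,0,0.04,0,0,0,0,0,0,0,0,0,0,0,0,0,0,0,0,0,0,0,0,0,0,0,0,0,0,0,0,0],
)

```text
t: 77.65
tool_pos: [0.5484, -0.1152, 0.0267]
ee_rot: [-0.001, 0.049, 0.999, -0.0]
force: [-5.2, 1.7, 3.8]
finger_gap: 0.0658
grasp_force: 2.6
```

Request:
servo_tool(
  targets=[0.04,0,0,0,0,0,0.04,0,0,0,0,0,0,0,0,0,0,0,0,0,0,0,0,0,0,0,0,0,0,0,0,0,0,0,0,0,0,0,0,0,0,0,0,0,0,0,0,0],
)

```text
t: 78.65
tool_pos: [0.5485, -0.1153, 0.0265]
ee_rot: [-0.002, 0.049, 0.999, -0.0]
force: [-10.2, 2.8, 7.7]
finger_gap: 0.0657
grasp_force: 5.2
```

```bash
python3 st.py; python3 -c "
from h import *
s=arm.get_state();print(np.round(s['wrist_torque'],3))
b=grab('side');a=grab('top')
r=proj('side',[[.57,-.1,.02]])[0];print(r)
x,y=r.astype(int)
cv2.imwrite('pics/v7.png',np.hstack([cv2.resize(b[y-40:y+40,x-40:x+40],(400,400),interpolation=2),cv2.resize(a[200:280,285:385],(400,400),interpolation=2)]))"
```

```text
t 78.65 pos [ 0.5485 -0.1153  0.0265] yang 84.33 z [-0.005  0.    -1.   ] F [-10.23   2.81   7.74] gap 0.06571492368957328 q6 -1.81
[ 0.863  3.6   -0.277]
[327.85425453 263.11283253]
```

View pics/v7.png

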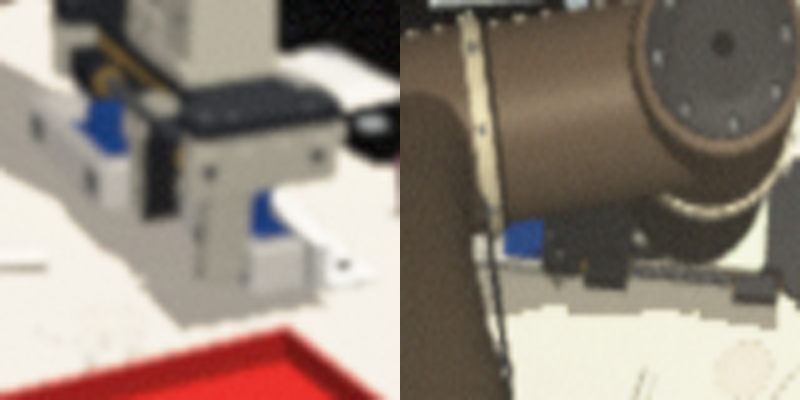

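The cartridge lies against the rail, with the near end meeting it at about (285,265) in the side crop. I'll press each end in turn with a small yaw wiggle, then go to the other cartridge.

Request:
servo_tool(
  targets=[0,0,0,0,0,0.15,0,0,0,0,0,0,0,0,0,0,0,-0.15,0,0,0,0,0,-0.15,0,0,0,0,0,0,0,0,0,0,0,0.15,0,0,0,0,0,0,0,0,0,0,0,0],
)

```text
t: 79.75
tool_pos: [0.5485, -0.1153, 0.0263]
ee_rot: [-0.002, 0.05, 0.999, -0.0]
force: [-9.1, 3.0, 4.6]
finger_gap: 0.0656
grasp_force: 4.7
```

Request:
servo_tool(
  targets=[-0.2,0.02,0,0,0,0,-0.2,0.02,0,0,0,0,0,0,0.8,0,0,0,0,0,0.9,0,0,0,0,0,0.8,0,0,0,-0.3,0.9,0,0,0,0,-0.3,0.9,0,0,0,0,-0.35,0.9,0,0,0,0],
)

```text
t: 80.75
tool_pos: [0.5179, -0.046, 0.0897]
ee_rot: [0.001, 0.049, 0.999, 0.0]
force: [-0.7, 0.8, 0.0]
finger_gap: 0.0659
grasp_force: 0.0
```

Request:
servo_tool(
  targets=[0,0.8,0,0,0,0,0,0.8,0,0,0,0,0,0.8,0,0,0,0,0,0,0,0,0,0,0,0,-0.9,0,0,0,0,0,-0.9,0,0,0,0,0,-0.5,0,0,0,0,0,-0.2,0,0,0],
)

```text
t: 81.75
tool_pos: [0.5174, 0.0129, 0.0263]
ee_rot: [-0.0, 0.049, 0.999, -0.0]
force: [0.7, 0.4, 0.6]
finger_gap: 0.0658
grasp_force: 0.0
```

```bash
python3 st.py
```

```text
t 81.75 pos [0.5174 0.0129 0.0263] yang 84.39 z [-0.001 -0.    -1.   ] F [0.74 0.36 0.58] gap 0.0658266735484293 q6 -2.07
```

Request:
servo_tool(
  targets=[0.2,-0.02,0,0,0,0,0.2,-0.02,0,0,0,0,0.2,-0.02,0,0,0,0,0.2,-0.02,0,0,0,0,0.2,-0.02,0,0,0,0,0.2,-0.02,0,0,0,0,0.2,-0.02,0,0,0,0,0.2,-0.02,0,0,0,0],
)

```text
t: 82.75
tool_pos: [0.5578, 0.0092, 0.0268]
ee_rot: [-0.0, 0.049, 0.999, -0.0]
force: [-2.4, -0.5, 1.5]
finger_gap: 0.066
grasp_force: 1.4
```

Request:
servo_tool(
  targets=[0.04,0,0,0,0,0,0.04,-0.01,0,0,0,0,0.04,0,0,0,0,0,0.04,0,0,0,0,0,0,0,0,0,0,0,0,0,0,0,0,0,0,0,0,0,0,0,0,0,0,0,0,0],
)

```text
t: 83.75
tool_pos: [0.5611, 0.009, 0.0267]
ee_rot: [-0.0, 0.049, 0.999, -0.0]
force: [-4.9, 2.5, 2.5]
finger_gap: 0.0659
grasp_force: 2.5
```

Request:
servo_tool(
  targets=[0.04,0,0,0,0,0.15,0,0,0,0,0,0,0,0,0,0,0,-0.15,0,0,0,0,0,-0.15,0,0,0,0,0,0,0,0,0,0,0,0.15,0,0,0,0,0,0,0,0,0,0,0,0],
)

```text
t: 84.75
tool_pos: [0.5612, 0.0089, 0.0265]
ee_rot: [-0.001, 0.049, 0.999, -0.0]
force: [-7.5, 2.9, 4.3]
finger_gap: 0.0658
grasp_force: 3.7
```

Request:
servo_tool(
  targets=[-0.25,0.02,0,0,0,0,-0.25,0.02,0,0,0,0,0,0,0.9,0,0,0,0,0,1,0,0,0,0,0,1,0,0,0,-0.5,0.9,0.4,0,0,0.12,-0.5,0.9,0,0,0,0.12,-0.5,0.9,0,0,0,0.12],
)

```text
t: 85.75
tool_pos: [0.5125, 0.0783, 0.1098]
ee_rot: [0.001, 0.017, 1.0, 0.0]
force: [0.1, 0.3, 0.3]
finger_gap: 0.0658
grasp_force: 0.0
```

Request:
servo_tool(
  targets=[-0.5,1,0,0,0,0,-0.5,1,0,0,0,0,-0.34,1,0,0,0,0,0,1,0,0,0,0,0,1,0,0,0,0,0,1,0,0,0,0,0,1,0,0,0,0,0,1,0,0,0,0],
  hand=0.14,
)

```text
t: 86.75
tool_pos: [0.4791, 0.2791, 0.1093]
ee_rot: [0.0, 0.017, 1.0, 0.0]
force: [0.6, 0.2, -0.3]
finger_gap: 0.0379
grasp_force: 0.0
```

```bash
python3 st.py; python3 blue.py
```

```text
t 86.75 pos [0.4791 0.2791 0.1093] yang 88.0 z [ 0.  0. -1.] F [ 0.55  0.16 -0.29] gap 0.03785107866846283 q6 -2.49
blue [312 234  17   8  99] [ 0.582 -0.019  0.038] [ 0.583 -0.019  0.032]
blue [355 238  16   7  93] [ 0.569 -0.14   0.038] [ 0.571 -0.141  0.032]
blue [204 279   7  13  81] [0.448 0.301 0.038] [0.449 0.302 0.032]
blue [441 281   7  16  99] [ 0.428 -0.367  0.038] [ 0.429 -0.368  0.032]
```

Request:
servo_tool(
  targets=[0,0.82,0,0,0,0,0,0,0,0,0,0,0,0,-0.9,0,0,0,0,0,-0.8,0,0,0,0,0,-0.5,0,0,0,0,0,-0.25,0,0,0,0,0,-0.1,0,0,0,0,0,0,0,0,0],
)

```text
t: 87.8
tool_pos: [0.4792, 0.2982, 0.0459]
ee_rot: [0.0, 0.017, 1.0, 0.0]
force: [-0.8, 0.5, 0.6]
finger_gap: 0.0381
grasp_force: 0.0
```

Request:
servo_tool(
  targets=[0,0,-0.35,0,0,0,0,0,-0.35,0,0,0,0,0,0,0,0,0,0,0,0,0,0,0,0,0,0,0,0,0,0,0,0,0,0,0,0,0,0,0,0,0,0,0,0,0,0,0],
)

```text
t: 88.8
tool_pos: [0.479, 0.2981, 0.0281]
ee_rot: [0.0, 0.018, 1.0, 0.0]
force: [0.3, -0.2, -0.2]
finger_gap: 0.0377
grasp_force: 0.0
```

Request:
servo_tool(
  targets=[0,0,0,0,0,0,0,0,0,0,0,0,0,0,0,0,0,0,0,0,0,0,0,0,0,0,0.4,0,0,0,0,0,0.9,0,0,0,0,0,1,0,0,0,0,0,1,0,0,0],
  hand=1,
)

```text
t: 89.8
tool_pos: [0.4783, 0.2966, 0.1106]
ee_rot: [-0.001, 0.018, 1.0, -0.001]
force: [0.9, 0.4, -2.0]
finger_gap: 0.0299
grasp_force: 40.0
```

Request:
servo_tool(
  targets=[-0.14,-0.98,0,0,0,0.02,-0.14,-0.98,0,0,0,0.02,-0.14,-0.98,0,0,0,0.02,-0.14,-0.98,0,0,0,0.02,-0.14,-0.98,0,0,0,0.02,-0.14,-0.98,0,0,0,0.02,-0.14,-0.98,0,0,0,0.02,-0.14,-0.98,0,0,0,0.02],
)

```text
t: 90.8
tool_pos: [0.4506, 0.1003, 0.1105]
ee_rot: [0.0, 0.004, 1.0, -0.0]
force: [1.2, -0.0, -0.8]
finger_gap: 0.03
grasp_force: 40.0
```

Request:
servo_tool(
  targets=[0,-0.98,0,0,0,0,0,-0.98,0,0,0,0,0,-0.98,0,0,0,0,0,-0.98,0,0,0,0,0,-0.98,0,0,0,0,0,-0.98,0,0,0,0,0,-0.98,0,0,0,0,0,-0.98,0,0,0,0],
)

```text
t: 91.8
tool_pos: [0.4504, -0.0955, 0.1106]
ee_rot: [0.0, 0.004, 1.0, -0.0]
force: [0.9, -0.5, -1.6]
finger_gap: 0.0298
grasp_force: 40.0
```

Request:
servo_tool(
  targets=[0,-0.98,0,0,0,0,0,-0.98,0,0,0,0,0,-0.98,0,0,0,0,0,-0.98,0,0,0,0,0,-0.98,0,0,0,0,0,-0.98,0,0,0,0,0,-0.98,0,0,0,0,0,-0.98,0,0,0,0],
)

```text
t: 92.8
tool_pos: [0.4501, -0.2913, 0.1105]
ee_rot: [-0.0, 0.004, 1.0, 0.0]
force: [0.0, 0.0, -1.6]
finger_gap: 0.0297
grasp_force: 40.0
```

```bash
python3 st.py
```

```text
t 92.8 pos [ 0.4501 -0.2913  0.1105] yang 89.59 z [-0.  0. -1.] F [ 0.02  0.03 -1.56] gap 0.029689940196639758 q6 -1.37
```

Request:
servo_tool(
  targets=[0,0.02,-0.9,0,0,0,0,0,-0.9,0,0,0,0,0,-0.7,0,0,0,0,0,-0.4,0,0,0,0,0,-0.25,0,0,0,0,0,-0.15,0,0,0,0,0,0,0,0,0,0,0,0,0,0,0],
)

```text
t: 93.8
tool_pos: [0.4514, -0.2895, 0.0285]
ee_rot: [0.0, 0.003, 1.0, -0.0]
force: [-0.6, 0.3, -1.9]
finger_gap: 0.0297
grasp_force: 40.0
```

Request:
servo_tool(
  targets=[0,0,0,0,0,0,0,0,0,0,0,0,0,0,0,0,0,0,0,0,0,0,0,0,0,0,0,0,0,0,0,0,0.6,0,0,0,0,0,1,0,0,0,0,0,1,0,0,0],
  hand=0.14,
)

```text
t: 94.8
tool_pos: [0.4511, -0.2895, 0.0947]
ee_rot: [0.0, 0.003, 1.0, -0.0]
force: [0.8, -0.9, -0.3]
finger_gap: 0.0378
grasp_force: 0.0
```

Request:
servo_tool(
  targets=[0,0,1,0,0,0,0,0,1,0,0,0,0,0,1,0,0,0,0,-0.5,1,0,0,0,0,-1,0,0,0,0,0,-1,0,0,0,0,-0.5,-1,0,0,0,0,-0.5,-1,0,0,0,0],
)

```text
t: 95.8
tool_pos: [0.4256, -0.4027, 0.1942]
ee_rot: [0.0, 0.003, 1.0, -0.0]
force: [0.1, -0.6, -0.0]
finger_gap: 0.0376
grasp_force: 0.0
```

Request:
servo_tool(
  targets=[-0.3,-1,0,0,0,0,-0.3,-1,0,0,0,0,-0.3,-1,0,0,0,0,-0.3,-1,0,0,0,0,-0.3,-1,0,0,0,0,-0.3,-1,0,0,0,0,0,0,0,0,0,0,0,0,0,0,0,0],
)

```text
t: 96.8
tool_pos: [0.3809, -0.5517, 0.1936]
ee_rot: [0.0, 0.004, 1.0, 0.0]
force: [0.8, 0.6, -0.3]
finger_gap: 0.0375
grasp_force: 0.0
```

```bash
python3 st.py; python3 blue.py; python3 -c "
from h import *
a=cv2.imread('pics/last.png');b=grab('side')
cv2.imwrite('pics/v8.png',np.vstack([cv2.resize(a[205:315,150:470],(800,275),interpolation=2),cv2.resize(b[200:340,200:400],(464,325),interpolation=2).copy() if 0 else np.pad(cv2.resize(b[200:340,200:400],(464,325),interpolation=2),((0,0),(0,336),(0,0)))]))"
```

```text
t 96.8 pos [ 0.3809 -0.5517  0.1936] yang 89.57 z [ 0.  0. -1.] F [ 0.82  0.64 -0.31] gap 0.03746994791298123 q6 -0.9
blue [312 234  17   8  99] [ 0.582 -0.019  0.038] [ 0.583 -0.019  0.032]
blue [355 238  16   7  94] [ 0.569 -0.14   0.038] [ 0.571 -0.141  0.032]
blue [414 282   8  16 108] [ 0.426 -0.289  0.038] [ 0.427 -0.29   0.032]
```

View pics/v8.png

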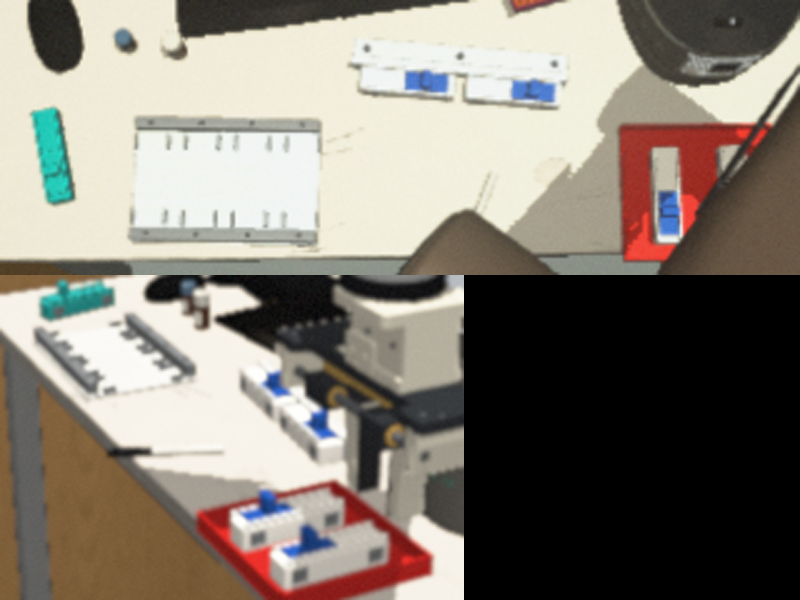

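The sound pair lies flush at the rail, at about (405,80) and (513,90) in the top crop. The two binding cartridges lie side by side in the tray. The bystanders are untouched and the arm is clear, so I'm handing in.

```bash
python3 -c "
from rig import job_done
print(job_done())"
```

```text
the job is handed in; nothing more can be done
None
```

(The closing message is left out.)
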